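# Find and flag the loose hold-down clamps

### The job

Find out which of the three hold-down clamps are loose by giving their black handles a light anticlockwise twist (seen from above), never putting more than 0.4 N m on any: a sound screw holds, a loose one gives with much less. Let a loose screw turn by about a twelfth of a turn, leave it there, and then draw the white flag of its clamp fully out towards you. Leave the flags of sound clamps home, and the other things on the table where they are.

Things in the scene. Friction and masses are not known exactly. Their poses are not given: they have to be found in the camera images.
- clamp_a: one of three outwardly identical hold-down clamps bolted to the table: a flat aluminium base 130 mm long (its x), 52 wide (its y), 16 thick, with a dark steel strap (62 x 30 mm, top 23 mm above the table) on its far half. Origin: centre of the underside on the table; z up; -x end faces roughly the robot. The screw's axis stands at x = +30 mm, the flag's post at x = -36 mm (flag home), both at y = 0
- screw_a_grip (a point): centre of the black bar-shaped handle of clamp_a's vertical screw: 40 mm long (point's x), 12 mm thick (point's y: grip across this), 28 mm tall (z), centre 50 mm above the table, underside 36 mm; below it a thin stud (top collar 32 mm) and a washer (26 mm above the table). The point turns with the handle; at the start its x lies along the clamp's x
- screw_a (a joint): angle of clamp_a's screw stud (with a small steel index pin), rad, 0 at the start, growing as it is undone (anticlockwise from above), stop at 1.3; clockwise it is home (stop at -0.02). It stays where it is left. A loose screw breaks away below 0.15 N m of twist and then keeps turning at that torque; a sound one does not turn at all below 0.5 N m
- twist_a (a joint): how far the handle of clamp_a is wound up against its screw, rad, positive anticlockwise: the handle sits on the stud through a torsion spring of 2 N m per rad (so 0.1 rad is 0.2 N m, and 0.2 rad is the 0.4 N m limit) and springs back to 0 when let go. The handle's angle is screw + twist
- flag_a_grip (a point): on the upright white post of clamp_a's sliding flag: post 12 mm (clamp's x) by 10 mm (clamp's y: grip across this), its top 52 mm, this point 38.5 mm above the table; the base's top beneath it is at 16 mm
- flag_a (a joint): how far clamp_a's flag is drawn out, m: 0 home, 0.022 fully out, sliding level along the clamp's -x; about 1.5 N of friction, stays where it is left
- clamp_b: one of three outwardly identical hold-down clamps bolted to the table: a flat aluminium base 130 mm long (its x), 52 wide (its y), 16 thick, with a dark steel strap (62 x 30 mm, top 23 mm above the table) on its far half. Origin: centre of the underside on the table; z up; -x end faces roughly the robot. The screw's axis stands at x = +30 mm, the flag's post at x = -36 mm (flag home), both at y = 0
- screw_b_grip (a point): centre of the black bar-shaped handle of clamp_b's vertical screw: 40 mm long (point's x), 12 mm thick (point's y: grip across this), 28 mm tall (z), centre 50 mm above the table, underside 36 mm; below it a thin stud (top collar 32 mm) and a washer (26 mm above the table). The point turns with the handle; at the start its x lies along the clamp's x
- screw_b (a joint): angle of clamp_b's screw stud (with a small steel index pin), rad, 0 at the start, growing as it is undone (anticlockwise from above), stop at 1.3; clockwise it is home (stop at -0.02). It stays where it is left. A loose screw breaks away below 0.15 N m of twist and then keeps turning at that torque; a sound one does not turn at all below 0.5 N m
- twist_b (a joint): how far the handle of clamp_b is wound up against its screw, rad, positive anticlockwise: the handle sits on the stud through a torsion spring of 2 N m per rad (so 0.1 rad is 0.2 N m, and 0.2 rad is the 0.4 N m limit) and springs back to 0 when let go. The handle's angle is screw + twist
- flag_b_grip (a point): on the upright white post of clamp_b's sliding flag: post 12 mm (clamp's x) by 10 mm (clamp's y: grip across this), its top 52 mm, this point 38.5 mm above the table; the base's top beneath it is at 16 mm
- flag_b (a joint): how far clamp_b's flag is drawn out, m: 0 home, 0.022 fully out, sliding level along the clamp's -x; about 1.5 N of friction, stays where it is left
- clamp_c: one of three outwardly identical hold-down clamps bolted to the table: a flat aluminium base 130 mm long (its x), 52 wide (its y), 16 thick, with a dark steel strap (62 x 30 mm, top 23 mm above the table) on its far half. Origin: centre of the underside on the table; z up; -x end faces roughly the robot. The screw's axis stands at x = +30 mm, the flag's post at x = -36 mm (flag home), both at y = 0
- screw_c_grip (a point): centre of the black bar-shaped handle of clamp_c's vertical screw: 40 mm long (point's x), 12 mm thick (point's y: grip across this), 28 mm tall (z), centre 50 mm above the table, underside 36 mm; below it a thin stud (top collar 32 mm) and a washer (26 mm above the table). The point turns with the handle; at the start its x lies along the clamp's x
- screw_c (a joint): angle of clamp_c's screw stud (with a small steel index pin), rad, 0 at the start, growing as it is undone (anticlockwise from above), stop at 1.3; clockwise it is home (stop at -0.02). It stays where it is left. A loose screw breaks away below 0.15 N m of twist and then keeps turning at that torque; a sound one does not turn at all below 0.5 N m
- twist_c (a joint): how far the handle of clamp_c is wound up against its screw, rad, positive anticlockwise: the handle sits on the stud through a torsion spring of 2 N m per rad (so 0.1 rad is 0.2 N m, and 0.2 rad is the 0.4 N m limit) and springs back to 0 when let go. The handle's angle is screw + twist
- flag_c_grip (a point): on the upright white post of clamp_c's sliding flag: post 12 mm (clamp's x) by 10 mm (clamp's y: grip across this), its top 52 mm, this point 38.5 mm above the table; the base's top beneath it is at 16 mm
- flag_c (a joint): how far clamp_c's flag is drawn out, m: 0 home, 0.022 fully out, sliding level along the clamp's -x; about 1.5 N of friction, stays where it is left
- dish1: loose bystander, to be left alone: covered pink culture dish, 34 mm across, 10 high, between the clamps; origin at the centre of its underside
- dish2: loose bystander, to be left alone: covered pink culture dish, 33 mm across, 10 high, between the clamps; origin at the centre of its underside
- o_ring_tin: loose bystander, to be left alone: round white tin, 50 mm across, 19 high, behind the clamps; origin at the centre of its underside
- media_b: loose bystander, to be left alone: small bottle with pink content and blue screw cap, 34 mm across, 67 high, behind the clamps; origin at the centre of its underside
- objective_can: loose bystander, to be left alone: small case, white with a black screw lid, 47 mm across, 62 high, behind the clamps at the left; origin at the centre of its underside

How it is judged:
By the outcome, as a careful person would: the job done as asked, in the order asked, and still so for the second after the job is handed in, with the robot touching nothing.
It also fails if it takes over 67 s, if anything falls off the work surface, if the arm or the gripper's body presses on something with over 40 N, if the wrist force passes 120 N, or if a joint passes its speed limit or range.

### The arm

A 6-joint arm with a two-finger parallel gripper is mounted at the origin on a cart in front of the work surface, level with it; the furniture and walls round the work are solid. World frame = base frame: x ahead of the robot, y to its left, z up, the work surface at z = 0. Lengths are in mm, angles in rad, forces in N, time in s.
With the tool pointing down it reaches from about 300 to 775 mm from the base axis. Payload 14.6 kg.
Tool frame: the origin (TCP) lies between the finger pads; the fingertips stand 25 mm ahead of it and the grasp point (between the pads) lies 6 mm ahead of it; z points along the fingers, y is the line along which they close (so a half turn about z gives the same grasp; the last joint's range is limited). The gripper opens to 94 mm and grips with 3 to 60 N. Pads are 16 mm wide; open, the fingers measure 119 mm over their backs; the gripper's body (75 mm by 177 mm) begins 78 mm behind the grasp point.
Start: joints at [1.207, 0.3, 1.521, -0, 1.321, -0.067], TCP at [160.851, 525.943, 230.446] pointing down, gripper open.
Joint ranges: [-3.03, 3.03], [-0.79, 2.21], [0.23, 2.52], [-1.04, 4.18], [0, 3.07], [-2.55, 2.55]. Speed limits (rad/s): [2.22, 2.22, 2.57, 3.14, 3.14, 3.14].

### API

Orientations are given as [roll, pitch, yaw] about the fixed x, y, z axes, in that order (R = Rz(yaw) Ry(pitch) Rx(roll)).
In Python, from cell import manip gives the robot as it stands. The module is installed in compiled form; this text tells all that it offers.
- The arm moves only by the tool step_arm, never from a script. Its argument "series" is one flat list of numbers, 5 for each row, row after row: the shift along the world's x, y, z in mm, then the turn about the world's z in rad, then the closure, from 0 (fully open) to 1 (shut). In form: [dx, dy, dz, spin, jaw, dx, dy, dz, spin, jaw, ...]. A call has 1 to 20 rows; each row shifts and turns the commanded pose from where the row before left it; what a row does not reach is not made up. A row lasts 1/8 s, in which the tool goes at most 62.5 mm and 10.7 degrees, less where a joint would pass 70% of its speed; a pose out of reach is approached as far as the arm can. A call is refused whole if a number of a shift passes 62.5 or a number of a turn 0.188, either way. A call with a gripper value outside its range is refused whole. The fingers move at their own pace and stop on an object; "squeeze" is the grip in N (left out, the last holds). Time passes only in rows, so rows that do not move let the fingers close. It gives the time, the measured TCP pose, the force, the opening and the grip force at its end, in the units of the state.
- manip.read_state(): the state, without advancing time (a new reading comes with each control period).
- manip.camera(name): name is "scene" or "top" or "wrist"; returns (picture, depth): 400x640x3 uint8, blue, green, red; 400x640 float32, mm along the optical axis (not along the pixel's ray), 0 where there is no reading.
- manip.camera_info(name): a dict with "fovy" (degrees; the focal length in pixels is half the picture's height over the tangent of half this angle, whatever the lens; pixels are square), "cx", "cy" (the principal point, pixels), "eye" and "orientation" of the camera in the world. Camera axes: x right, y down, z forward; pixel columns grow to the right and rows downward; lengths in mm; the calibration is good to about 2 mm. A picture is of the moment at which its call begins: read the wrist's pose just before it. camera_info takes no time and is no camera call; for the wrist camera it gives the pose at the moment of the call.
- manip.sign_off(): hands the job in; it is judged then, once.
The state is a dict: "clock": time; "joints": joint angles; "qd": joint speeds; "effort": joint torques, N m; "eef_pos": TCP position; "eef_rot": TCP orientation; "wrist_force": force on the tool from outside, world axes, zero at the start; "moment": the same for the moment, N m; "finger_gap": finger opening in mm; "finger_force": force on a finger pad.
Only numpy, scipy, OpenCV 4.12 (cv2) and the standard library are available. Lean on these libraries where they do the work, as an engineer would, in place of code of your own. Each camera call takes 0.05 s, during which the arm holds its last target. There are 200 camera calls.

## Working session

There is one attempt and no reset: what is moved stays moved. The work goes in short steps, Python scripts to look and compute and a tool call to move; the robot and the scene stay as the last step left them, time stands still between calls to the robot, and variables do not carry over. Pictures are saved under pics/ and viewed, at most 10 in all, crops included, and the job is handed in when it is done.

Besides the shell and the picture viewer there is one more tool, called as name(argument=value, ...), one argument or row to a line, values as JSON. step_arm: Moves the arm, as the interface text tells. Its arguments: {"type":"object","properties":{"series":{"type":"array"},"squeeze":{"type":"number"}},"required":["series"]}

```bash
mkdir -p pics; python3 - <<'E'
from cell import manip
import cv2,numpy as np
s=manip.read_state();print(s)
for n in("top","scene"):
    print(n,manip.camera_info(n))
    p,d=manip.camera(n);cv2.imwrite(f"pics/{n}0.png",p);np.save(f"pics/{n}0.npy",d)
E
```

```text
{'clock': 0.0, 'joints': array([ 1.20738481e+00,  3.00480553e-01,  1.52159883e+00, -1.50476727e-05,
        1.32071414e+00, -6.65923558e-02]), 'qd': array([ 0.00027302, -0.00020937,  0.00010923, -0.00034875,  0.00139238,
        0.00120968]), 'effort': array([-1.68884271e-03, -5.31794322e+01, -3.52726114e+01,  7.07452185e-02,
        2.44784262e-02, -1.33059070e-04]), 'eef_pos': array([160.77894067, 525.71932682, 229.87362534]), 'eef_rot': array([-3.14039348e+00, -6.53666190e-05,  2.84477719e+00]), 'wrist_force': array([-0.5320428 , -0.70435225,  0.31999823]), 'moment': array([ 0.02035713,  0.00446936, -0.05909244]), 'finger_force': 0.0, 'finger_gap': 93.55158737700982}
top {'fovy': 47.65313375454051, 'cx': 318.5098120687293, 'cy': 202.93272685965874, 'eye': array([ 404.56512249,  176.28552469, 1007.8393072 ]), 'orientation': array([-3.00050019e+00, -2.69353130e-03, -1.59877667e+00])}
scene {'fovy': 43.884359284556005, 'cx': 316.75443013207655, 'cy': 201.0322579465431, 'eye': array([ 272.24716535, -394.14571477,  779.17837665]), 'orientation': array([-2.44449157,  0.01795747, -0.47199873])}
```

View pics/top0.png

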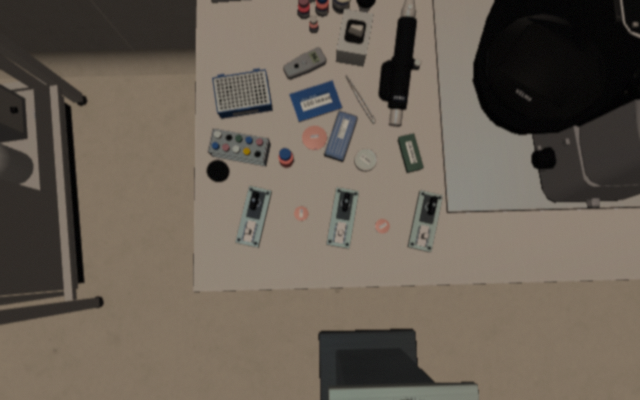

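View pics/scene0.png

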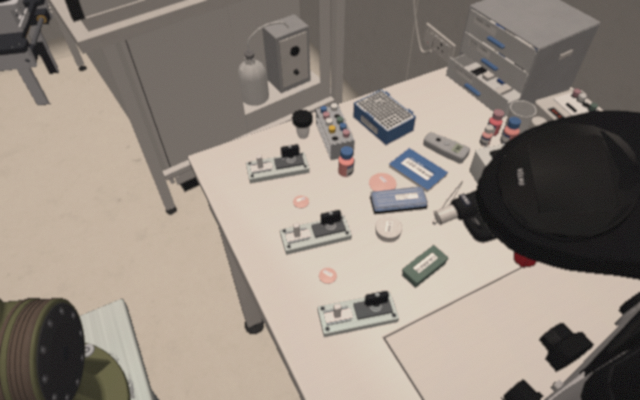

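The top view shows clamps at about px (254,217), (343,218) and (425,221), with pink dishes between them. The tin is at (366,160), the bottle at (286,157) and the can at (218,171). The scene view agrees. I'll take rough positions from the top view first.

```bash
cat > h.py <<'E'
from cell import manip
import cv2,numpy as np
from scipy.spatial.transform import Rotation as R
def cam(n):
    i=manip.camera_info(n);f=200/np.tan(np.radians(i["fovy"])/2)
    return f,i["cx"],i["cy"],np.array(i["eye"]),R.from_euler("xyz",i["orientation"]).as_matrix()
def ray(c,u,v,z):
    f,cx,cy,e,M=c;d=M@np.array([(u-cx)/f,(v-cy)/f,1]);return e+d*(z-e[2])/d[2]
def proj(c,p):
    f,cx,cy,e,M=c;q=M.T@(np.array(p)-e);return np.array([cx+f*q[0]/q[2],cy+f*q[1]/q[2]])
E
python3 - <<'E'
from h import *
c=cam("top")
print("base",proj(c,[0,0,0]),"tcp",proj(c,[161,526,230]))
for u,v in [(254,217),(343,218),(425,221),(301,214),(382,226),(195,290)]:print(u,v,ray(c,u,v,16).round())
p=cv2.imread("pics/top0.png");cv2.imwrite("pics/topcrop.png",cv2.resize(p[150:260,200:460],None,fx=3,fy=3,interpolation=cv2.INTER_CUBIC))
w=cam("wrist");print("wrist",w)
s=manip.read_state();M=R.from_euler("xyz",s["eef_rot"]).as_matrix();print("cam in tool",(M.T@(w[3]-s["eef_pos"])).round(1),(M.T@w[4]).round(3))
E
```

```text
base [407.35314719 461.21590385] tcp [105.60430131 425.18093084]
254 217 [518. 313.  16.]
343 218 [510. 117.  16.]
425 221 [499. -63.  16.]
301 214 [522. 209.  16.]
382 226 [490.  32.  16.]
195 290 [364. 441.  16.]
wrist (np.float64(279.7323184073086), 320.30180063024784, 200.45114224459823, array([ 93.27520686, 546.72334006, 384.91327796]), array([[ 0.29193655,  0.92680469,  0.2362332 ],
       [ 0.95643308, -0.28212333, -0.07511457],
       [-0.00296964,  0.24786993, -0.96878877]]))
cam in tool [  70.7    0.2 -155. ] [[ 0.001 -0.969 -0.248]
 [ 1.     0.001 -0.002]
 [ 0.002 -0.248  0.969]]
```

View pics/topcrop.png

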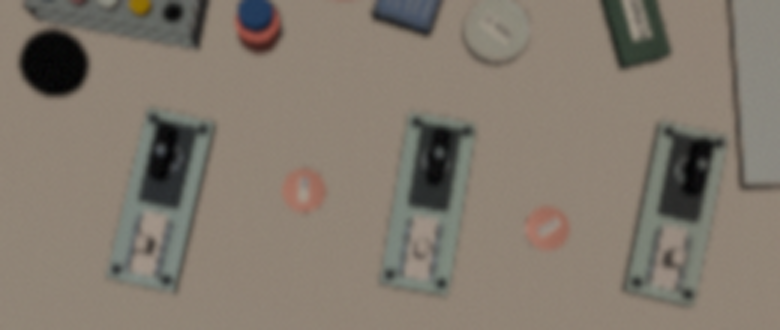

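The crop confirms the layout, with all three clamps leaning about -0.2 rad. I'll move the wrist camera over the left clamp.

step_arm(
  series=[36,-21,-6,0.01,0,36,-21,-6,0.01,0,36,-21,-6,0.01,0,36,-21,-6,0.01,0,36,-21,-6,0.01,0,36,-21,-6,0.01,0,36,-21,-6,0.01,0,36,-21,-6,0.01,0,36,-21,-6,0.01,0,36,-21,-6,0.01,0,0,0,0,0,0,0,0,0,0,0],
)

```text
clock: 1.6
eef_pos: [520.4, 316.1, 170.2]
eef_rot: [-3.141, -0.001, 2.945]
wrist_force: [0.1, -0.5, -0.1]
finger_gap: 94.0
finger_force: 0.0
```

```bash
python3 - <<'E'
from h import *
s=manip.read_state();print(s["eef_pos"],s["eef_rot"],s["clock"],s["moment"])
c=cam("wrist");p,d=manip.camera("wrist");cv2.imwrite("pics/w1.png",p);np.savez("pics/w1.npz",d=d,f=c[0],cx=c[1],cy=c[2],e=c[3],M=c[4])
E
```

```text
[520.41460755 316.10103426 170.15629588] [-3.14123296e+00 -6.54552499e-04  2.94466441e+00] 1.6 [ 0.00985066  0.00675967 -0.03993367]
```

View pics/w1.png

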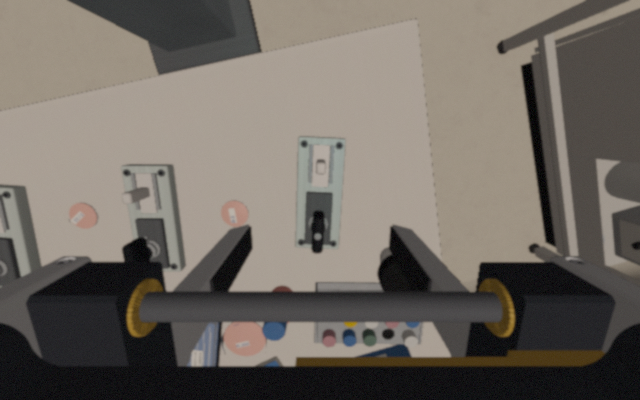

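The near clamp spans about px (297–346, 137–246), with its handle at (318,230) and its flag post at (321,167). I'll measure it from depth combined with colour.

```bash
cat >> h.py <<'E'
def cloud(d,c):
    f,cx,cy,e,M=c;v,u=np.mgrid[:400,:640]
    q=np.stack([(u-cx)/f*d,(v-cy)/f*d,d],-1);return q@M.T+e
def measure(P,d,xy,r=85):
    z=P[...,2];near=(np.hypot(P[...,0]-xy[0],P[...,1]-xy[1])<r)&(d>0)&(z<75)
    b=near&(z>11)
    n,l,st,_=cv2.connectedComponentsWithStats(b.astype(np.uint8));k=1+np.argmax(st[1:,4]);b=l==k
    rect=cv2.minAreaRect(P[b][:,:2].astype(np.float32));box=cv2.boxPoints(rect)
    e=[box[1]-box[0],box[2]-box[1]];e=max(e,key=np.linalg.norm);e=e/np.linalg.norm(e)*(1 if e[0]>0 else -1)
    yaw=np.arctan2(e[1],e[0]);print("base",np.round(rect[0],1),np.round(rect[1],1),"yaw",yaw.round(4),"ztop",np.median(z[b&(z<20)]).round(1))
    o=np.array(rect[0]);n2=np.array([-e[1],e[0]])
    for nm,x in(("handle",30),("post",-36)):
        t=b&(z>(57 if nm=="handle" else 44));a=P[t][:,:2]-o;t2=np.abs(a@e-x)<28
        q=P[t][t2]
        if len(q)<5:print(nm,len(q));continue
        rr=cv2.minAreaRect(q[:,:2].astype(np.float32));bb=cv2.boxPoints(rr);ee=max([bb[1]-bb[0],bb[2]-bb[1]],key=np.linalg.norm);ee=ee*(1 if ee[0]>0 else -1)
        w,V=np.linalg.eigh(np.cov(q[:,:2].T));pe=V[:,1]*np.sign(V[0,1])
        print(nm,len(q),"z",np.median(q[:,2]).round(1),"mean",q[:,:2].mean(0).round(1),"rect",np.round(rr[0],1),np.round(rr[1],1),"yaw",np.arctan2(ee[1],ee[0]).round(3),"pca",np.arctan2(pe[1],pe[0]).round(3),"expected",(o+e*x).round(1))
E
python3 - <<'E'
from h import *
k=np.load("pics/w1.npz");c=(k["f"],k["cx"],k["cy"],k["e"],k["M"]);d=k["d"];P=cloud(d,c)
print("table z",np.median(P[150:200,260:285,2]))
for xy in[(518,313),(510,117)]:measure(P,d,xy)
d2=np.load("pics/top0.npy");P2=cloud(d2,cam("top"))
for xy in[(518,313),(510,117),(499,-63)]:measure(P2,d2,xy)
E
```

```text
table z 0.8224294270883661
base [522.1 313.8] [ 52.1 129.5] yaw -0.2425 ztop 16.8
handle 436 z 64.1 mean [549.4 307.1] rect [551.  306.7] [12.  38.9] yaw -0.245 pca -0.242 expected [551.3 306.6]
post 118 z 51.7 mean [486.8 322.5] rect [486.9 322.5] [ 9.  11.1] yaw -0.193 pca -0.23 expected [487.2 322.4]
base [514.1 117.3] [ 53.4 129.7] yaw -0.199 ztop 17.0
handle 265 z 63.6 mean [532.9 115.7] rect [534.1 113.9] [12.5 20.5] yaw -0.192 pca -0.054 expected [543.5 111.4]
post 163 z 51.4 mean [478.8 126.3] rect [478.6 124.7] [10.7 11.8] yaw -0.194 pca -0.134 expected [478.8 124.4]
base [521.8 314.6] [ 52.7 130.2] yaw -0.2468 ztop 16.7
handle 109 z 63.6 mean [549.7 307. ] rect [550.8 307.2] [12.1 39.8] yaw -0.238 pca -0.257 expected [550.9 307.3]
post 26 z 51.7 mean [486.3 322.7] rect [485.8 322.6] [ 9.  10.5] yaw -0.06 pca -0.173 expected [486.9 323.4]
base [513.5 118. ] [ 51.9 130.2] yaw -0.2031 ztop 16.7
handle 102 z 64.0 mean [541.9 112.4] rect [542.  112.1] [11.9 37.8] yaw -0.213 pca -0.213 expected [542.9 112. ]
post 26 z 51.5 mean [477.9 125.5] rect [478.1 126.1] [ 8.6 11.1] yaw -0.068 pca -0.195 expected [478.2 125.3]
base [501.1 -64.9] [ 53.2 130.9] yaw -0.2583 ztop 17.0
handle 110 z 63.8 mean [529.6 -71.3] rect [529.6 -72.3] [13.2 39.6] yaw -0.273 pca -0.278 expected [530.1 -72.5]
post 30 z 51.2 mean [466.4 -54. ] rect [466.8 -54.7] [ 9.2 11.2] yaw -0.095 pca -0.516 expected [466.3 -55.7]
```

The fits agree with the given sizes: 52×130 base, handle top at 64 and post top at 52. I'll go to the left handle and close softly.

step_arm(
  series=[15,-4.5,-11,-0.023,0.4,15.8,-4.8,-20,-0.023,0.6,0,0,-30,0,0.6,0,0,-30,0,0.6,0,0,-20,0,0.6,0,0,0,0,0.6,0,0,0,0,0.6],
  squeeze=10,
)

```text
clock: 2.52
eef_pos: [552.2, 306.9, 60.5]
eef_rot: [3.141, 0.001, 2.899]
wrist_force: [0.1, -0.4, -0.4]
finger_gap: 37.9
finger_force: 0.0
```

```bash
python3 - <<'E'
from h import *
s=manip.read_state();print(s["eef_pos"],s["eef_rot"],s["wrist_force"],s["moment"])
E
```

```text
[552.20968501 306.94389568  60.51537744] [3.14061604e+00 1.20265674e-03 2.89878604e+00] [ 0.05779195 -0.39471496 -0.36511381] [-0.00425176 -0.02064174  0.01384854]
```

step_arm(
  series=[-1,0,-1,0,0.8,0,0,0,0,1,0,0,0,0,1,0,0,0,0,1,0,0,0,0,1,0,0,0,0,1],
  squeeze=10,
)

```text
clock: 3.28
eef_pos: [550.8, 306.9, 58.8]
eef_rot: [3.141, 0.0, 2.899]
wrist_force: [-0.2, 2.2, 4.5]
finger_gap: 11.9
finger_force: 10.0
```

```bash
cat > st.py <<'E'
from h import *
s=manip.read_state();print(s["clock"],s["eef_pos"].round(1),s["eef_rot"].round(4),"F",s["wrist_force"].round(2),"M",s["moment"].round(3),s["finger_gap"],s["finger_force"])
E
python3 st.py
```

```text
3.275 [550.8 306.9  58.8] [3.1410e+00 4.0000e-04 2.8988e+00] F [-0.23  2.21  4.54] M [0.442 0.07  0.015] 11.922817787618074 10.000068694353104
```

step_arm(
  series=[0,0,0,0,1,0,0,0,0.03,1,0,0,0,0.03,1,0,0,0,0,1,0,0,0,0,1],
  squeeze=30,
)

```text
clock: 3.9
eef_pos: [550.8, 306.9, 58.8]
eef_rot: [3.141, 0.0, 2.959]
wrist_force: [-0.7, 3.6, 5.2]
finger_gap: 11.6
finger_force: 30.0
```

```bash
python3 st.py
```

```text
3.9 [550.8 306.9  58.8] [3.1409e+00 5.0000e-04 2.9590e+00] F [-0.69  3.61  5.22] M [ 0.668 -0.009 -0.079] 11.613057732712925 30.006372928619385
```

step_arm(
  series=[0,0,0,0.03,1,0,0,0,0.03,1,0,0,0,0,1,0,0,0,0,1],
)

```text
clock: 4.4
eef_pos: [550.8, 306.9, 58.8]
eef_rot: [3.141, 0.001, 3.019]
wrist_force: [-0.6, 3.4, 5.7]
finger_gap: 12.0
finger_force: 30.0
```

```bash
python3 st.py
```

```text
4.4 [550.8 306.9  58.8] [3.1409e+00 5.0000e-04 3.0190e+00] F [-0.58  3.45  5.72] M [ 0.701  0.045 -0.118] 12.011246965248995 30.007338523864746
```

step_arm(
  series=[0,0,0,0.02,1,0,0,0,0.02,1,0,0,0,0,1,0,0,0,0,1],
)

```text
clock: 4.9
eef_pos: [550.8, 306.9, 58.8]
eef_rot: [3.141, 0.001, 3.059]
wrist_force: [0.0, 3.7, 5.2]
finger_gap: 12.0
finger_force: 30.0
```

```bash
python3 st.py; python3 - <<'E'
from h import *
c=cam("wrist");p,d=manip.camera("wrist");cv2.imwrite("pics/w2.png",cv2.resize(p[100:300,220:420],None,fx=3,fy=3))
E
python3 st.py
```

```text
4.9 [550.8 306.9  58.8] [3.1409e+00 6.0000e-04 3.0590e+00] F [0.03 3.74 5.17] M [ 0.69   0.064 -0.143] 11.974393042715977 30.007555782794952
4.95 [550.8 306.9  58.8] [3.1409e+00 6.0000e-04 3.0590e+00] F [0.6  3.37 4.58] M [ 0.684  0.098 -0.154] 11.771615863551293 30.0075763463974
```

step_arm(
  series=[0,0,0,-0.04,1,0,0,0,-0.04,1,0,0,0,0,1,0,0,0,0,1],
)

```text
clock: 5.45
eef_pos: [550.8, 306.9, 58.8]
eef_rot: [3.141, 0.0, 2.979]
wrist_force: [-0.7, 3.9, 5.4]
finger_gap: 11.9
finger_force: 30.0
```

```bash
python3 st.py
```

```text
5.45 [550.8 306.9  58.8] [3.1410e+00 5.0000e-04 2.9792e+00] F [-0.68  3.93  5.4 ] M [ 0.654  0.028 -0.002] 11.894310605233777 30.00131070613861
```

Loose: the moment stayed near 0.15 N m, and vanished after backing off. I'll turn it to about 30°.

step_arm(
  series=[0,0,0,0.06,1,0,0,0,0.06,1,0,0,0,0.06,1,0,0,0,0.06,1,0,0,0,0.06,1,0,0,0,0.06,1,0,0,0,0.06,1,0,0,0,0.06,1,0,0,0,0.03,1,0,0,0,0,1,0,0,0,0,1],
)

```text
clock: 6.82
eef_pos: [550.8, 307.0, 58.8]
eef_rot: [3.141, 0.001, -2.794]
wrist_force: [-0.9, 4.1, 5.6]
finger_gap: 11.8
finger_force: 30.0
```

```bash
python3 st.py
```

```text
6.825 [550.8 307.   58.8] [ 3.1411e+00  8.0000e-04 -2.7941e+00] F [-0.88  4.15  5.57] M [ 0.878  0.107 -0.144] 11.841349154735324 30.00741720199585
```

step_arm(
  series=[0,0,0,-0.035,1,0,0,0,-0.035,1,0,0,0,0,1,0,0,0,0,1],
)

```text
clock: 7.32
eef_pos: [550.8, 307.0, 58.8]
eef_rot: [3.141, 0.001, -2.864]
wrist_force: [-1.4, 4.1, 4.6]
finger_gap: 11.9
finger_force: 30.0
```

```bash
python3 st.py
```

```text
7.325 [550.8 307.   58.8] [ 3.1411e+00  8.0000e-04 -2.8640e+00] F [-1.37  4.1   4.64] M [ 0.782  0.046 -0.019] 11.853854458185182 30.00098705291748
```

step_arm(
  series=[0,0,0,0,0.6,0,0,0,0,0.6,0,0,0,0,0.6,0,0,30,0,0.6,0,0,40,0,0.6,-16,4,40,-0.13,0.5,-16,4,0,-0.13,0.5,-16,4,0,-0.13,0.5,-16,3.6,0,-0.13,0.5,0,0,0,0,0.5],
)

```text
clock: 8.57
eef_pos: [486.2, 322.4, 168.6]
eef_rot: [-3.141, -0.0, 2.9]
wrist_force: [-0.6, -0.2, 0.1]
finger_gap: 47.0
finger_force: 0.0
```

```bash
cat > look.py <<'E'
from h import *
import sys
c=cam("wrist");p,d=manip.camera("wrist");cv2.imwrite(f"pics/{sys.argv[1]}.png",p)
P=cloud(d,c);measure(P,d,(float(sys.argv[2]),float(sys.argv[3])))
E
python3 st.py;python3 look.py w3 522 314
```

```text
8.575 [486.2 322.4 168.6] [-3.1415 -0.      2.9004] F [-0.56 -0.19  0.12] M [-0.027 -0.022 -0.04 ] 46.982939208401085 0.0
base [521.6 314. ] [ 52.1 128.6] yaw -0.242 ztop 16.8
handle 433 z 64.0 mean [549.1 307. ] rect [550.6 306.4] [39.1 12.3] yaw 0.281 pca 0.294 expected [550.7 306.8]
post 110 z 51.6 mean [486.2 322.7] rect [486.8 323. ] [ 9.2 11. ] yaw -0.247 pca -0.268 expected [486.6 322.6]
```

Handle released at about 0.525 rad, as wanted. Now the flag.

step_arm(
  series=[0.6,0.2,-40,0,0.6,0,0,-40,0,0.6,0,0,-32,0,0.6,0,0,-10,0,0.6,0,0,0,0,0.9,0,0,0,0,1,0,0,0,0,1,0,0,0,0,1,0,0,0,0,1],
  squeeze=12,
)

```text
clock: 9.75
eef_pos: [487.7, 322.6, 47.5]
eef_rot: [3.141, 0.001, 2.899]
wrist_force: [-1.9, -1.4, 7.0]
finger_gap: 10.0
finger_force: 12.0
```

```bash
python3 st.py
```

```text
9.75 [487.7 322.6  47.5] [3.1407e+00 1.2000e-03 2.8989e+00] F [-1.92 -1.42  7.05] M [-0.312  0.192 -0.059] 9.966483141127018 12.001288086175919
```

step_arm(
  series=[-3.8,0.93,0,0,1,-3.8,0.93,0,0,1,-3.8,0.93,0,0,1,-3.8,0.93,0,0,1,-3.8,0.93,0,0,1,-3.8,0.93,0,0,1,0,0,0,0,1,0,0,0,0,1],
)

```text
clock: 10.75
eef_pos: [465.7, 328.1, 47.5]
eef_rot: [3.14, 0.003, 2.899]
wrist_force: [6.2, -2.6, 4.3]
finger_gap: 10.3
finger_force: 12.0
```

step_arm(
  series=[0,0,0,0,0.6,0,0,0,0,0.6,0,0,30,0,0.6,0,0,40,0,0.6,6,0,50,0,0.5,6,0,0,0,0.5,0,0,0,0,0.5],
)

```text
clock: 11.62
eef_pos: [476.3, 327.9, 165.6]
eef_rot: [-3.141, -0.001, 2.899]
wrist_force: [-0.4, 0.1, -0.1]
finger_gap: 46.7
finger_force: 0.0
```

```bash
python3 st.py;python3 look.py w4 522 314
```

```text
11.625 [476.3 327.9 165.6] [-3.1409e+00 -8.0000e-04  2.8987e+00] F [-0.41  0.13 -0.14] M [-0.031 -0.027 -0.006] 46.72918791021023 0.0
base [515.1 315.5] [ 52.  143.3] yaw -0.242 ztop 16.8
handle 421 z 63.9 mean [548.3 307.1] rect [550.4 306.5] [38.4 12.2] yaw 0.277 pca 0.314 expected [544.3 308.3]
post 123 z 51.6 mean [465.4 328.1] rect [466.1 328. ] [ 9.  12.1] yaw -0.241 pca -0.194 expected [480.2 324.1]
```

The flag is fully out: it moved about 21.5 mm and ended against the stop at 6.7 N. On to the middle clamp.

step_arm(
  series=[7.6,-42.2,0,0.01,0.3,7.6,-42.2,0,0.01,0,7.6,-42.2,0,0.01,0,7.6,-42.2,0,0.01,0,7.6,-42.2,0,0,0,0,0,0,0,0],
)

```text
clock: 12.42
eef_pos: [514.1, 115.0, 165.2]
eef_rot: [-3.141, -0.002, 2.936]
wrist_force: [-0.3, -0.1, 0.5]
finger_gap: 93.9
finger_force: 0.0
```

```bash
python3 st.py;python3 look.py w5 514 117; python3 st.py
```

```text
12.425 [514.1 115.  165.2] [-3.1407e+00 -2.1000e-03  2.9358e+00] F [-0.29 -0.07  0.47] M [ 0.001 -0.023 -0.045] 93.93346049026019 0.0
base [513.8 117. ] [ 52.  128.3] yaw -0.2022 ztop 16.8
handle 477 z 63.9 mean [541.7 111.3] rect [542.7 111.3] [12.  38.5] yaw -0.207 pca -0.207 expected [543.2 111. ]
post 125 z 51.7 mean [478.6 124.1] rect [479.  123.9] [ 8.8 12.2] yaw -0.207 pca -0.235 expected [478.6 124.2]
12.475 [514.  116.3 165.3] [-3.1410e+00 -1.9000e-03  2.9369e+00] F [-0.55  0.59  0.12] M [-0.002 -0.021 -0.013] 93.46211797681849 0.0
```

step_arm(
  series=[14.5,-2.6,-10,0,0.4,14.5,-2.6,-20,0,0.6,0,0,-35,0,0.6,0,0,-30,0,0.6,0,0,-11,0,0.6,0,0,0,0,0.6,0,0,0,0,0.6],
  squeeze=10,
)

```text
clock: 13.35
eef_pos: [543.9, 112.2, 61.5]
eef_rot: [3.141, 0.002, 2.939]
wrist_force: [-0.1, 0.1, 0.3]
finger_gap: 37.4
finger_force: 0.0
```

```bash
python3 st.py
```

```text
13.35 [543.9 112.2  61.5] [3.1410e+00 1.5000e-03 2.9391e+00] F [-0.15  0.09  0.28] M [ 0.042 -0.025  0.024] 37.41324114908289 0.0
```

step_arm(
  series=[-0.7,-0.6,-1.5,0,0.8,0,0,0,0,1,0,0,0,0,1,0,0,0,0,1,0,0,0,0,1,0,0,0,0,1],
  squeeze=10,
)

```text
clock: 14.1
eef_pos: [542.9, 111.3, 59.2]
eef_rot: [3.141, 0.0, 2.939]
wrist_force: [-0.8, 1.6, 3.3]
finger_gap: 12.1
finger_force: 10.0
```

```bash
python3 st.py
```

```text
14.1 [542.9 111.3  59.2] [3.1413e+00 4.0000e-04 2.9388e+00] F [-0.77  1.57  3.34] M [ 0.395  0.015 -0.029] 12.097405440005403 10.000256448984146
```

step_arm(
  series=[0,0,0,0,1,0,0,0,0.03,1,0,0,0,0.03,1,0,0,0,0.03,1,0,0,0,0,1,0,0,0,0,1],
  squeeze=30,
)

```text
clock: 14.85
eef_pos: [542.9, 111.3, 59.2]
eef_rot: [3.141, 0.0, 3.03]
wrist_force: [0.0, 2.1, 5.1]
finger_gap: 11.5
finger_force: 30.0
```

```bash
python3 st.py
```

```text
14.85 [542.9 111.3  59.2] [3.1413e+00 5.0000e-04 3.0298e+00] F [0.05 2.13 5.07] M [ 0.562  0.137 -0.045] 11.478486282349087 30.002515017986298
```

step_arm(
  series=[0,0,0,0.03,1,0,0,0,0.03,1,0,0,0,0,1,0,0,0,0,1],
)

```text
clock: 15.35
eef_pos: [542.9, 111.4, 59.2]
eef_rot: [3.141, 0.0, 3.09]
wrist_force: [-0.3, 3.2, 6.1]
finger_gap: 11.4
finger_force: 30.0
```

```bash
python3 st.py
```

```text
15.35 [542.9 111.4  59.2] [3.1413e+00 4.0000e-04 3.0898e+00] F [-0.3   3.16  6.1 ] M [ 0.588  0.067 -0.045] 11.363584172460309 30.002371072769165
```

step_arm(
  series=[0,0,0,0,1],
)

```text
clock: 15.48
eef_pos: [542.9, 111.4, 59.2]
eef_rot: [3.141, 0.0, 3.09]
wrist_force: [-1.2, 3.3, 5.1]
finger_gap: 11.5
finger_force: 30.0
```

```bash
python3 st.py
```

```text
15.475 [542.9 111.4  59.2] [3.1413e+00 5.0000e-04 3.0898e+00] F [-1.18  3.33  5.11] M [ 0.549  0.094 -0.048] 11.524057290118089 30.002481937408447
```

Low torque here too (about 0.05 N m at 0.15 rad), so this one is loose. Continue to 30°.

step_arm(
  series=[0,0,0,0.06,1,0,0,0,0.06,1,0,0,0,0.06,1,0,0,0,0.06,1,0,0,0,0.06,1,0,0,0,0.06,1,0,0,0,0.04,1,0,0,0,0,1,0,0,0,-0.03,1,0,0,0,0,1,0,0,0,0,1],
)

```text
clock: 16.85
eef_pos: [542.9, 111.4, 59.2]
eef_rot: [3.141, 0.001, -2.823]
wrist_force: [-0.5, 3.5, 5.5]
finger_gap: 11.5
finger_force: 30.0
```

```bash
python3 st.py
```

```text
16.85 [542.9 111.4  59.2] [ 3.1415e+00  5.0000e-04 -2.8232e+00] F [-0.5   3.52  5.52] M [0.649 0.147 0.059] 11.455816497555423 30.00092625617981
```

step_arm(
  series=[0,0,0,0,0.6,0,0,0,0,0.6,0,0,0,0,0.6,0,0,30,0,0.6,0,0,40,0,0.6,-16,3.2,40,-0.13,0.5,-16,3.2,0,-0.13,0.5,-16,3.2,0,-0.13,0.5,-16,3.2,0,-0.13,0.5,0,0,0,0,0.5,0,0,0,0,0.5],
)

```text
clock: 18.23
eef_pos: [479.3, 123.9, 169.0]
eef_rot: [3.142, 0.0, 2.942]
wrist_force: [0.6, -0.2, -0.3]
finger_gap: 47.0
finger_force: 0.0
```

```bash
python3 st.py;python3 look.py w6 514 117
```

```text
18.225 [479.3 123.9 169. ] [3.1415e+00 4.0000e-04 2.9417e+00] F [ 0.61 -0.17 -0.32] M [ 0.061 -0.032 -0.037] 46.994856052438685 0.0
base [513.9 117.1] [ 52.  129.4] yaw -0.2009 ztop 16.8
handle 438 z 63.9 mean [541.3 111.3] rect [542.8 110.8] [39.2 12.2] yaw 0.309 pca 0.325 expected [543.3 111.1]
post 112 z 51.5 mean [478.  124.4] rect [478.6 124.3] [ 8.1 11.4] yaw -0.199 pca -0.177 expected [478.6 124.2]
```

Handle at about 0.52 rad and released. Now the middle flag, drawing along (-0.980, 0.200).

step_arm(
  series=[-0.9,0.3,-40,0,0.6,0,0,-40,0,0.6,0,0,-32,0,0.6,0,0,-10,0,0.6,0,0,0,0,0.9,0,0,0,0,1,0,0,0,0,1,0,0,0,0,1,0,0,0,0,1],
  squeeze=12,
)

```text
clock: 19.4
eef_pos: [478.4, 124.6, 47.9]
eef_rot: [3.141, 0.002, 2.939]
wrist_force: [-1.4, 2.2, 7.6]
finger_gap: 9.9
finger_force: 12.0
```

step_arm(
  series=[-3.85,0.79,0,0,1,-3.85,0.79,0,0,1,-3.85,0.79,0,0,1,-3.85,0.79,0,0,1,-3.85,0.79,0,0,1,-3.85,0.79,0,0,1,0,0,0,0,1,0,0,0,0,1],
)

```text
clock: 20.4
eef_pos: [456.2, 129.1, 47.9]
eef_rot: [3.14, 0.004, 2.939]
wrist_force: [6.7, -1.2, 3.2]
finger_gap: 9.9
finger_force: 12.0
```

step_arm(
  series=[0,0,0,0,0.6,0,0,0,0,0.6,0,0,30,0,0.6,0,0,40,0,0.6,6,0,50,0,0.5,6,0,0,0,0.5,0,0,0,0,0.5],
)

```text
clock: 21.28
eef_pos: [466.5, 129.0, 166.0]
eef_rot: [-3.141, -0.001, 2.939]
wrist_force: [0.3, 0.2, -0.9]
finger_gap: 47.1
finger_force: 0.0
```

```bash
python3 st.py;python3 look.py w7 514 117
```

```text
21.275 [466.5 129.  166. ] [-3.1411e+00 -1.1000e-03  2.9387e+00] F [ 0.29  0.24 -0.89] M [-0.073 -0.011 -0.007] 47.05134672290738 0.0
base [507.8 118.3] [ 52.1 143.3] yaw -0.2035 ztop 16.8
handle 404 z 63.8 mean [540.1 111.3] rect [542.3 110.9] [38.  12.1] yaw 0.323 pca 0.363 expected [537.1 112.2]
post 122 z 51.6 mean [456.7 128.7] rect [457.2 128.5] [ 9.  11.7] yaw -0.202 pca -0.203 expected [472.5 125.5]
```

Flag moved about 21.8 mm, fully out. On to the right clamp.

step_arm(
  series=[6.9,-38.8,0,-0.015,0.3,6.9,-38.8,0,-0.015,0,6.9,-38.8,0,-0.015,0,6.9,-38.8,0,-0.013,0,6.9,-38.8,0,0,0,0,0,0,0,0,0,0,0,0,0,0,0,0,0,0],
)

```text
clock: 22.32
eef_pos: [501.0, -64.0, 166.5]
eef_rot: [3.142, -0.001, 2.882]
wrist_force: [-0.5, 0.3, 0.0]
finger_gap: 93.7
finger_force: 0.0
```

```bash
python3 st.py;python3 look.py w8 501 -65
```

```text
22.325 [501.  -64.  166.5] [ 3.1416e+00 -8.0000e-04  2.8819e+00] F [-0.55  0.3   0.  ] M [-0.042 -0.004  0.018] 93.71071015906219 0.0
base [501.6 -65.7] [ 52.1 129. ] yaw -0.2603 ztop 16.8
handle 451 z 64.0 mean [529.2 -72.7] rect [530.1 -72.9] [11.1 39.1] yaw -0.261 pca -0.257 expected [530.5 -73.4]
post 125 z 51.6 mean [466.8 -56.2] rect [467.  -56.2] [ 8.8 11.6] yaw -0.262 pca -0.258 expected [466.8 -56.4]
```

step_arm(
  series=[14.3,-4.5,-10,0,0.4,14.3,-4.6,-20,0,0.6,0,0,-35,0,0.6,0,0,-30,0,0.6,0,0,-12.5,0,0.6,0,0,0,0,0.6,0,0,0,0,0.6],
  squeeze=10,
)

```text
clock: 23.25
eef_pos: [530.5, -74.0, 60.6]
eef_rot: [3.141, 0.002, 2.881]
wrist_force: [-0.2, -0.4, 0.6]
finger_gap: 37.6
finger_force: 0.0
```

```bash
python3 st.py
```

```text
23.25 [530.5 -74.   60.6] [3.1415e+00 1.7000e-03 2.8810e+00] F [-0.24 -0.38  0.62] M [ 0.033 -0.027  0.058] 37.5849308467083 0.0
```

step_arm(
  series=[0,0,0,0,0.8,0,0,0,0,1,0,0,0,0,1,0,0,0,0,1,0,0,0,0,1,0,0,0,0,1],
  squeeze=10,
)

```text
clock: 24.0
eef_pos: [530.2, -73.2, 59.8]
eef_rot: [3.14, 0.001, 2.881]
wrist_force: [1.6, 6.7, 2.0]
finger_gap: 11.8
finger_force: 10.0
```

```bash
python3 st.py
```

```text
24.0 [530.2 -73.2  59.8] [3.1402e+00 6.0000e-04 2.8808e+00] F [1.65 6.67 1.99] M [ 1.303 -0.355 -0.026] 11.830444659278239 9.999703243374825
```

step_arm(
  series=[0,0,0,0,1,0,0,0,0.03,1,0,0,0,0.03,1,0,0,0,0.03,1,0,0,0,0,1,0,0,0,0,1],
  squeeze=30,
)

```text
clock: 24.75
eef_pos: [530.2, -73.2, 59.8]
eef_rot: [3.14, 0.001, 2.971]
wrist_force: [1.1, 7.9, 1.8]
finger_gap: 11.7
finger_force: 30.0
```

```bash
python3 st.py
```

```text
24.75 [530.2 -73.2  59.8] [3.1401e+00 7.0000e-04 2.9706e+00] F [1.08 7.93 1.75] M [ 1.507 -0.338 -0.198] 11.714619933447231 30.01109540462494
```

step_arm(
  series=[0,0,0,0.03,1,0,0,0,0.02,1,0,0,0,0,1,0,0,0,0,1],
)

```text
clock: 25.25
eef_pos: [530.2, -73.2, 59.8]
eef_rot: [3.14, 0.001, 3.02]
wrist_force: [2.0, 7.9, 1.2]
finger_gap: 11.6
finger_force: 30.0
```

```bash
python3 st.py
```

```text
25.25 [530.2 -73.2  59.8] [3.1401e+00 7.0000e-04 3.0204e+00] F [2.   7.91 1.24] M [ 1.481 -0.33  -0.273] 11.60268726639992 30.03371626138687
```

step_arm(
  series=[0,0,0,-0.04,1,0,0,0,-0.05,1,0,0,0,-0.05,1,0,0,0,0,1,0,0,0,0,1],
)

```text
clock: 25.88
eef_pos: [530.2, -73.2, 59.8]
eef_rot: [3.14, 0.001, 2.881]
wrist_force: [1.5, 7.6, 1.9]
finger_gap: 11.4
finger_force: 30.0
```

```bash
python3 st.py
```

```text
25.875 [530.2 -73.2  59.8] [3.1402e+00 5.0000e-04 2.8809e+00] F [1.47 7.56 1.86] M [ 1.397 -0.375  0.025] 11.432379673013916 29.99994993209839
```

The right clamp is sound: it wound up at 2 N m/rad to 0.28 N m and returned to zero. I'll let go, withdraw, and check everything.

step_arm(
  series=[0,0,0,0,0.6,0,0,0,0,0.6,0,0,0,0,0.6,0,0,30,0,0.6,0,0,40,0,0.6,-10,0,40,0,0.2,-20,20,30,0,0,-20,40,30,0,0,-10,40,10,0,0,0,0,0,0,0,0,0,0,0,0],
)

```text
clock: 27.25
eef_pos: [469.9, 25.6, 239.2]
eef_rot: [-3.141, -0.0, 2.881]
wrist_force: [0.3, -0.8, -0.2]
finger_gap: 92.5
finger_force: 0.0
```

```bash
python3 st.py; python3 look.py w9 501 -65; python3 - <<'E'
from h import *
p,d=manip.camera("top");c=cam("top");P=cloud(d,c)
p0=cv2.imread("pics/top0.png");d0=np.load("pics/top0.npy")
for xy in[(518,313),(510,117),(499,-63)]:measure(P,d,xy)
q,_=manip.camera("scene");cv2.imwrite("pics/scene9.png",q)
E
```

```text
27.25 [469.9  25.6 239.2] [-3.1413e+00 -2.0000e-04  2.8810e+00] F [ 0.3  -0.85 -0.16] M [-0.066 -0.031 -0.042] 92.47415838301826 0.0
base [501.4 -65.6] [ 52.3 129.5] yaw -0.2603 ztop 16.9
handle 281 z 64.0 mean [529.4 -72. ] rect [530.8 -73.2] [12.2 39.8] yaw -0.247 pca -0.247 expected [530.4 -73.3]
post 78 z 51.8 mean [466.3 -55.4] rect [466.4 -56.3] [10.2 10.7] yaw -0.193 pca -0.067 expected [466.6 -56.3]
base [514.7 316.3] [ 53.3 143.7] yaw -0.2381 ztop 16.9
handle 105 z 63.5 mean [549.7 306.8] rect [550.  307.1] [38.7 11.7] yaw 0.277 pca 0.289 expected [543.9 309.2]
post 30 z 50.7 mean [464.8 327.9] rect [464.9 328.7] [10.4 10.9] yaw -0.171 pca -0.68 expected [479.8 324.8]
base [506.6 119.5] [ 51.9 144.2] yaw -0.2029 ztop 16.9
handle 107 z 63.9 mean [542.1 112.2] rect [542.6 111.9] [39.4 12.5] yaw 0.302 pca 0.329 expected [536.  113.4]
post 26 z 51.5 mean [456.6 129.7] rect [456.6 129.5] [ 9.4 11.2] yaw -0.335 pca -0.529 expected [471.3 126.7]
base [443.1 -61.7] [25.7 16.8] yaw 1.3139 ztop 17.0
handle 0
post 0
```

View pics/scene9.png

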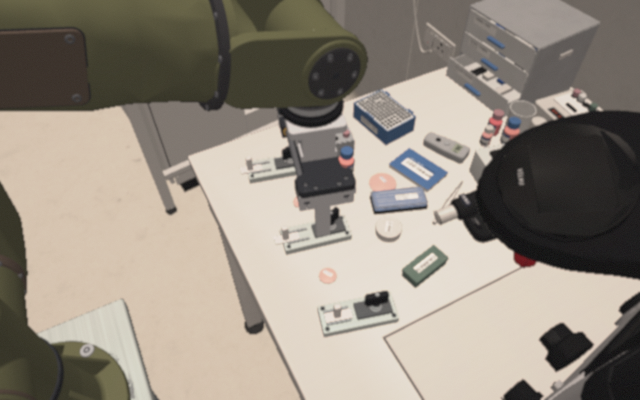

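The scene view shows the left and middle flags out at about px (250,168) and (282,237). The right clamp is unchanged at (358,312), the bystanders in view are undisturbed, and the arm is clear. I'll hand it in.

```bash
python3 -c "
from cell import manip;print(manip.sign_off())"
```

```text
the job is handed in; nothing more can be done
None
```

I handed the job in at about 27 s: the left and middle clamps are loose, each left turned about 30° with its flag fully out; the right clamp is sound (held at 0.28 N m), its flag left home.

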